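# Oiled sleeve into the stock box with sprung tongs

### The arm

A 6-joint arm with a two-finger parallel gripper is mounted at the origin on the work surface. World frame = base frame: x ahead of the robot, y to its left, z up, the work surface at z = 0. Lengths are in m, angles in rad, forces in N, time in s.
With the tool pointing down it reaches from about 0.3 to 0.775 m from the base axis. Payload 14.6 kg.
Tool frame: the origin (TCP) lies on the centre line of the jaws, within the pads' length; the fingertips stand 19 mm ahead of it and the grasp point (between the pads) is the TCP (ctrl.tip_reach is the distance from the TCP to the fingertips, in m); x points along the fingers, y is the direction in which the jaws open and shut, and the axes are right-handed (so a half turn about x gives the same grasp; the last joint's range is limited). The gripper opens to 94 mm and grips with 3 to 60 N. Pads are 16 mm wide; open, the fingers measure 119 mm over their backs; the gripper's body (75 mm by 177 mm) begins 78 mm behind the grasp point.
Start: joints at [-1.37, 0.3, 1.521, -0, 1.321, -0.067], TCP at [0.146, -0.53, 0.224] pointing down, gripper open.
Joint ranges: [-3.03, 3.03], [-0.79, 2.21], [0.23, 2.52], [-1.04, 4.18], [0, 3.07], [-2.55, 2.55]. Speed limits (rad/s): [2.22, 2.22, 2.57, 3.14, 3.14, 3.14].

### API

Orientations are given as [roll, pitch, yaw] about the fixed x, y, z axes, in that order (R = Rz(yaw) Ry(pitch) Rx(roll)).
In Python, from station import ctrl, optics, models gives the robot as it stands. The module is installed in compiled form; this text tells all that it offers.
- The arm moves only by the tool arm_command, never from a script. Its argument "deltas" is a list of rows, each an object with "translation": the shift along the tool's x, y, z in units of 25 mm (1.0 is 25 mm), a list of three; "turn": the turn, a rotation vector about the tool's x, y, z in units of 5 degrees (1.0 is 5 degrees), a list of three. In form: [{"translation": [x, y, z], "turn": [rx, ry, rz]}, ...]. A call has 1 to 12 rows; each row is the pose to reach, as a shift and turn from the pose commanded when the call began, along the tool's axes at that moment; what a row does not reach only later rows make up. A row lasts 1/12 s, in which the tool goes at most 41.7 mm and 7.16 degrees, less where a joint would pass 70% of its speed; a pose out of reach is approached as far as the arm can. A call with a gripper value outside its range is refused whole. "gripper" is the finger opening in mm, from 0 to 94, set as the call begins (left out, the last holds). The fingers move at their own pace and stop on an object; "force" is the grip in N (left out, the last holds). Time passes only in rows, so rows that repeat a pose let the fingers close. It gives the time, the measured TCP pose, the force and the opening at its end, in the units of the state.
- ctrl.get_obs(): the state, without advancing time (a new reading comes with each control period).
- optics.camera(name): name is "scene" or "top" or "wrist"; returns the picture (420x560x3 uint8, red, green, blue); there is no depth.
- optics.get_calibration(name): a dict with "K" (3x3 intrinsics, pixels), "origin" and "orientation" of the camera in the world. Camera axes: x right, y down, z forward; pixel columns grow to the right and rows downward; lengths in m; the calibration is good to about 2 mm. The wrist camera is an equidistant fisheye: a pixel r from the principal point sees the ray r / f radians off the axis. A picture is of the moment at which its call begins: read the wrist's pose just before it. get_calibration takes no time and is no camera call; for the wrist camera it gives the pose at the moment of the call.
- ctrl.hand_in(): hands the job in, once; it reports no verdict.
Trained networks look in the newest picture that a camera, given by its name, has taken for a name from the list of things; names that differ only in an ending like _2 or _b are one class to them, and where a whole thing is asked for, a point or a joint stands for the part that bears it (a point fixed in the world has none). Each returns a list of dicts, best first, with "score" (0 to 1); they miss things now and then, are a little off and sometimes report something else, mostly with a low value. They report only what shows in the picture. A call takes as long as a camera call. They do not tell look-alikes from the thing itself.
- models.look_for(target, camera): "box" ([left, top, right, bottom] in pixels, round what is visible of it).
- models.cut_out(target, camera): "pixels" (420x560 bool, what is visible of it) and "box" ([left, top, right, bottom] in pixels, round what is visible of it).
- models.mark_of(target, camera): "at" ([column, row] in pixels: a listed point, or the origin of a listed thing).
The state is a dict: "time_s": time; "qpos": joint angles; "joint_vel": joint speeds; "tau": joint torques, N m; "ee_pos": TCP position; "eef_rot": TCP orientation; "force": force on the tool from outside, world axes, zero at the start; "moment": the same for the moment, N m; "grip_width": finger opening in m.
Only numpy, scipy, OpenCV 4.12 (cv2) and the standard library are available. Lean on these libraries where they do the work, as an engineer would, in place of code of your own. Each camera call takes 0.05 s, during which the arm holds its last target.

### The job

The tall plain sleeve on the drip tray is freshly oiled: with the sprung tongs, never with your own fingers, take it off the tray and stand it upright in the empty grey open box, lowering it to the box's floor before you let go. Then stand the tongs upright on their rubber mat again and let go of them.

Things in the scene. Friction and masses are not known exactly. Their poses are not given: they have to be found in the camera images.
- tongs_grip (a point): Loose sprung tongs, 130 mm tall, 130 g, standing jaws down: two flat upright steel arms, a bridge between. Point midway between the black grip plates, 100 mm above the jaws' lower edge, bow 30 mm above it; z up, y = squeeze axis. Plates 26 mm wide, 40 tall, centred here; 62 mm over their outsides when free. Squeezing slides both arms inwards against springs, 0.8 N per mm that each arm moves.
- tongs_jaws (a point): The tongs' jaws: point midway between them, 18 mm above their lower edge; axes as tongs_grip. Rubber-faced plates 40 mm wide, 36 tall, facing along y, 46 mm apart when free; the gap is always 16 mm less than the width over the grip plates; stops at 14. Held at about 54 mm over the plates, the tongs are carried with jaws open; to hold the sleeve (38 mm over the plates) squeeze with 25 to 35 N.
- sleeve_center (a point): Tall plain sleeve: bright steel tube, 22 mm diameter, 12 mm bore, 45 mm tall, 95 g, loose, upright on the dark tray (250 x 100 mm, floor 3 mm thick, rim 7 mm high). Point at its centre, 22.5 mm above its foot; z = its axis. Also in the row on the tray, 78 mm apart in any order: a short sleeve of the same diameter, 20 mm tall, and a bush 28 mm tall with a 38 mm flange at its foot.
- box: Grey open plastic box, fixed, 150 by 150 mm outside, 40 mm high, walls and floor 5 mm thick, empty. Origin at the centre of its underside on the bench, x and y along its sides, z up.
- mat: Plain mid-grey rubber mat, fixed flat on the bench, 130 by 130 mm, 4 mm thick; the tongs stand on it at the start. Origin at the centre of its underside, x and y along its sides, z up.
Mind the look-alikes: they are no part of the job. Leave any orange look-alike of the part that bears tongs_grip alone. There is more than one size of the mat; the job needs the smaller.

How it is judged:
By the outcome, as a careful person would: the job done as asked, in the order asked, and still so for the second after the job is handed in, with the robot touching nothing.
It also fails if it takes over 64 s, if anything falls off the work surface, if the arm or the gripper's body presses on something with over 40 N, if the wrist force passes 120 N, or if a joint passes its speed limit or range.

## Working session

There is one attempt and no reset: what is moved stays moved. The work goes in short steps, Python scripts to look and compute and a tool call to move; the robot and the scene stay as the last step left them, time stands still between calls to the robot, and variables do not carry over. Pictures are saved under pics/ and viewed, and the job is handed in when it is done.

Besides the shell and the picture viewer there is one more tool, called after "Call:" as name(argument=value, ...) on one line, values as JSON. arm_command: Moves the arm, as the interface text tells. Its arguments: {"type":"object","properties":{"deltas":{"type":"array"},"gripper":{"type":"number"},"force":{"type":"number"}},"required":["deltas"]}

```bash
mkdir -p pics
python3 - <<'E'
from station import ctrl, optics, models
import cv2
print(ctrl.get_obs())
for n in ["scene","top"]:
    im=optics.camera(n); cv2.imwrite(f"pics/{n}0.png",im[:,:,::-1])
    c=optics.get_calibration(n); print(n,c)
    for t in ["tongs_grip","tongs_jaws","sleeve_center","box","mat"]:
        print(t,[(x['at'],round(x['score'],2)) for x in models.mark_of(t,n)])
E
```

```text
{'time_s': 0.0, 'qpos': array([-1.36962940e+00,  3.00501099e-01,  1.52158394e+00, -2.69043955e-06,
        1.32067357e+00, -6.66105516e-02]), 'joint_vel': array([-0.00155573,  0.00132473,  0.00071289, -0.00159099,  0.00150697,
       -0.0002912 ]), 'tau': array([-2.85621798e-03, -5.31816173e+01, -3.52744102e+01,  7.07436260e-02,
        2.43473402e-02, -5.43537840e-05]), 'ee_pos': array([ 0.14546758, -0.53016979,  0.22386865]), 'eef_rot': array([-1.63517186,  1.56963037,  1.77419895]), 'force': array([-0.22526817, -0.16867078,  0.29633258]), 'moment': array([-0.00871588, -0.0071344 , -0.02983568]), 'grip_width': 0.09375063921611437}
scene {'K': array([[452.11917555,   0.        , 279.39127902],
       [  0.        , 452.11917555, 205.49669393],
       [  0.        ,   0.        ,   1.        ]]), 'origin': array([ 1.2095203 , -0.02274447,  0.67456578]), 'orientation': array([-2.22727593, -0.0171238 ,  1.57008689])}
tongs_grip [([143.8, 164.0], 0.97), ([139.0, 200.2], 0.76)]
tongs_jaws [([145.1, 231.5], 0.75), ([153.1, 187.9], 0.65)]
sleeve_center []
box [([437.7, 258.7], 0.62)]
mat [([342.9, 198.1], 0.93), ([141.5, 237.2], 0.91)]
top {'K': array([[524.37211876,   0.        , 280.31827538],
       [  0.        , 524.37211876, 209.33774341],
       [  0.        ,   0.        ,   1.        ]]), 'origin': array([ 0.4017802 , -0.01530043,  1.18030337]), 'orientation': array([-3.08035751,  0.02006809, -1.56660152])}
tongs_grip [([443.5, 291.8], 0.75), ([434.5, 213.3], 0.6)]
tongs_jaws [([431.9, 289.3], 0.86), ([422.5, 214.6], 0.81)]
sleeve_center [([319.8, 158.8], 0.43)]
box [([137.0, 189.5], 0.97)]
mat [([425.2, 219.0], 0.82), ([219.0, 283.4], 0.78)]
```

View pics/scene0.png

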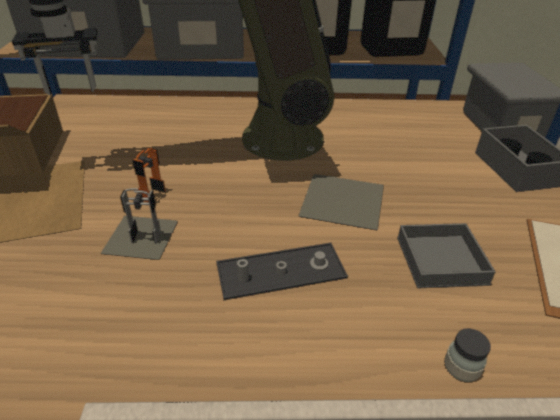

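View pics/top0.png

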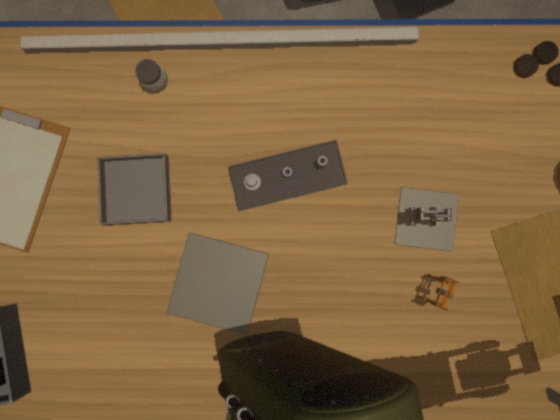

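Tongs: grey ones at top (430,215) on the smaller mat (427,219) fit; the orange ones at (435,291) are the look-alike, and the mat at (218,283) is the larger one. Sleeve candidates are (322,160), (287,172) and the flanged bush (252,182); (322,160) looks tallest. I'll confirm with a crop.

```bash
cat > h.py <<'E'
from station import ctrl, optics, models
import cv2, numpy as np
from scipy.spatial.transform import Rotation as R
def cal(n):
    c=optics.get_calibration(n); return c['K'],np.array(c['origin']),R.from_euler('xyz',c['orientation']).as_matrix()
def ray(n,uv,c=None):
    K,o,M=c or cal(n)
    p=np.array([(uv[0]-K[0,2])/K[0,0],(uv[1]-K[1,2])/K[1,1]])
    if n=='wrist':
        r=np.hypot(*p); d=np.array([*(p/r*np.sin(r)),np.cos(r)]) if r>0 else np.array([0,0,1.])
    else: d=np.array([*p,1.])
    return o,M@d
def at_z(n,uv,z,c=None):
    o,d=ray(n,uv,c); return o+d*(z-o[2])/d[2]
def proj(n,P,c=None):
    K,o,M=c or cal(n); d=M.T@(np.array(P)-o)
    if n=='wrist':
        r=np.arctan2(np.hypot(d[0],d[1]),d[2]); s=np.hypot(d[0],d[1]); q=d[:2]/s*r
    else: q=d[:2]/d[2]
    return np.array([K[0,0]*q[0]+K[0,2],K[1,1]*q[1]+K[1,2]])
def crop(im,x0,y0,x1,y1,f,name):
    cv2.imwrite(name,cv2.resize(im[y0:y1,x0:x1,::-1],None,fx=f,fy=f,interpolation=cv2.INTER_CUBIC))
E
python3 - <<'E'
from h import *
t=cv2.imread('pics/top0.png')[:,:,::-1]; s=cv2.imread('pics/scene0.png')[:,:,::-1]
a=cv2.resize(t[130:320,220:480],None,fx=3,fy=3,interpolation=2)
crop(t,220,130,480,320,3,'pics/tc.png')
crop(s,90,140,360,300,2.9,'pics/sc.png')
for uv,z in [((322,160),.048),((287,172),.023),((252,182),.031),((431,215),.13),((451,212),.13),((427,219),.004),((135,190),.005)]:
    print(uv,at_z('top',uv,z).round(3))
for uv,z in [((242,264),.048),((140,199),.13),((141,237),.004),((444,255),.005)]: print(uv,at_z('scene',uv,z).round(3))
K=cal('wrist'); print(K); o=ctrl.get_obs(); M=R.from_euler('xyz',o['eef_rot']).as_matrix(); print(M.round(3)); print('cam in tool',M.T@(K[1]-o['ee_pos']), (M.T@K[2]).round(3))
E
```

```text
(322, 160) [ 0.579 -0.082  0.048]
(287, 172) [ 0.556 -0.006  0.023]
(252, 182) [0.532 0.071 0.031]
(431, 215) [ 0.456 -0.295  0.13 ]
(451, 212) [ 0.462 -0.334  0.13 ]
(427, 219) [ 0.453 -0.319  0.004]
(135, 190) [0.517 0.338 0.005]
(242, 264) [ 0.584 -0.084  0.048]
(140, 199) [ 0.487 -0.291  0.13 ]
(141, 237) [ 0.46  -0.317  0.004]
(444, 255) [0.507 0.342 0.005]
(array([[325.1922621 ,   0.        , 281.89569753],
       [  0.        , 325.1922621 , 214.84028996],
       [  0.        ,   0.        ,   1.        ]]), array([ 0.22360062, -0.50747724,  0.38645309]), array([[ 2.64852193e-01, -9.25409485e-01, -2.71054609e-01],
       [-9.64288899e-01, -2.54314763e-01, -7.39656688e-02],
       [-4.84657293e-04,  2.80964920e-01, -9.59717916e-01]]))
[[-0.     0.265 -0.964]
 [ 0.    -0.964 -0.265]
 [-1.    -0.     0.   ]]
cam in tool [-0.16202915 -0.00143252 -0.08134113] [[ 0.    -0.281  0.96 ]
 [ 1.     0.    -0.   ]
 [-0.     0.96   0.281]]
```

View pics/tc.png

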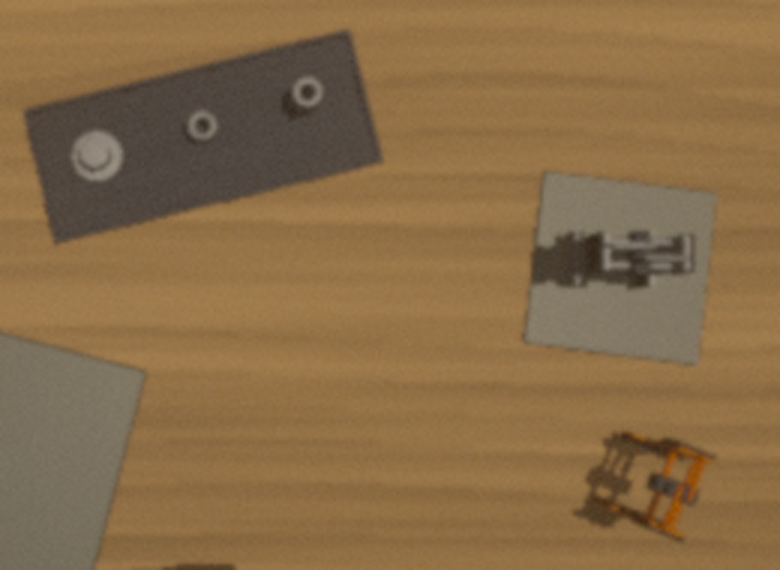

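View pics/sc.png

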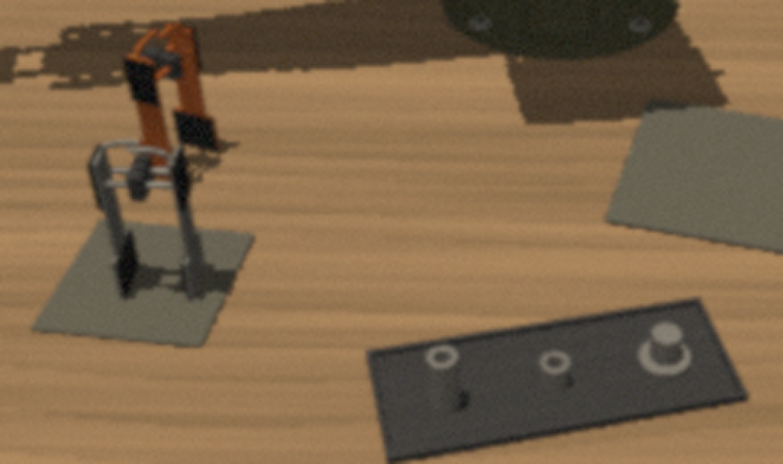

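Crop confirms: the tall sleeve is at the tray's right end (top picture 322,160), with the longest visible body in the scene crop (443,380). The grey tongs stand on the small mat, bow about (420–451, 213) in top. Next, hover over the tongs for a wrist look.

```bash
cat >> h.py <<'E'
def plan(pos,ydir=None,xdir=(0,0,-1),o=None):
    """delta units from present pose to TCP pos with tool y dir (world)"""
    o=o or ctrl.get_obs(); M=R.from_euler('xyz',o['eef_rot']).as_matrix()
    tr=M.T@(np.array(pos)-o['ee_pos'])/.025
    if ydir is None: T=np.array(M)
    else:
        x=np.array(xdir,float);x/=np.linalg.norm(x)
        y=np.array(ydir,float); y-=x*(x@y); y/=np.linalg.norm(y)
        if y@M[:,1]<0: y=-y
        T=np.stack([x,y,np.cross(x,y)],1)
    rv=np.degrees(R.from_matrix(M.T@T).as_rotvec())/5
    print('translation',tr.round(3).tolist(),'turn',rv.round(3).tolist(),'rows~',max(np.linalg.norm(tr)/1.67,np.linalg.norm(rv)/1.43).round(1))
E
python3 - <<'E'
from h import *
plan([.458,-.305,.26],[0,-1,0])
E
```

```text
translation [-1.423, -5.386, -14.439] turn [3.069, 0.0, 0.001] rows~ 9.3
```

Call:
arm_command(deltas=[{"translation":[-1.42,-5.39,-14.44],"turn":[3.07,0,0]},{"translation":[-1.42,-5.39,-14.44],"turn":[3.07,0,0]},{"translation":[-1.42,-5.39,-14.44],"turn":[3.07,0,0]},{"translation":[-1.42,-5.39,-14.44],"turn":[3.07,0,0]},{"translation":[-1.42,-5.39,-14.44],"turn":[3.07,0,0]},{"translation":[-1.42,-5.39,-14.44],"turn":[3.07,0,0]},{"translation":[-1.42,-5.39,-14.44],"turn":[3.07,0,0]},{"translation":[-1.42,-5.39,-14.44],"turn":[3.07,0,0]},{"translation":[-1.42,-5.39,-14.44],"turn":[3.07,0,0]},{"translation":[-1.42,-5.39,-14.44],"turn":[3.07,0,0]},{"translation":[-1.42,-5.39,-14.44],"turn":[3.07,0,0]},{"translation":[-1.42,-5.39,-14.44],"turn":[3.07,0,0]}], gripper=94)

```text
time_s: 1.6
ee_pos: [0.4584, -0.3044, 0.2598]
eef_rot: [-0.166, 1.57, 2.977]
force: [-0.1, 0.0, -0.4]
grip_width: 0.094
```

Run:
```python
from h import *
c=cal('wrist'); im=optics.camera('wrist'); cv2.imwrite('pics/w1.png',im[:,:,::-1]); np.save('w1c.npy',np.array(c,dtype=object),allow_pickle=True)
o=ctrl.get_obs();print(o['ee_pos'],o['eef_rot'])
for t in ["tongs_grip","tongs_jaws","mat"]:
    print(t,[(x['at'],round(x['score'],2)) for x in models.mark_of(t,'wrist')])
print(proj('wrist',o['ee_pos']))
```

```text
Traceback (most recent call last):
ValueError: could not broadcast input array from shape (3,3) into shape (3,)
```

View pics/w1.png

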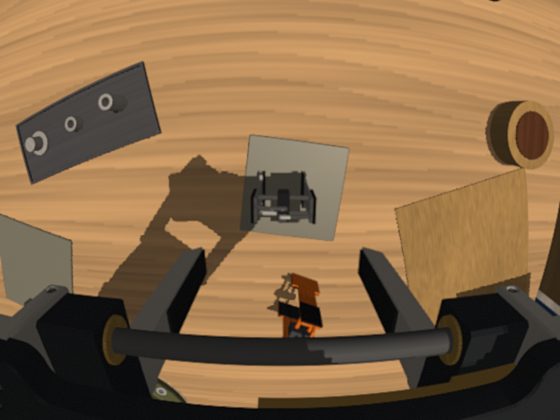

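The wrist picture shows the grey tongs at (284,198) on the small mat, and the orange ones at (300,305) well behind. Zoom in and measure.

Run:
```python
from h import *
im=cv2.imread('pics/w1.png')[:,:,::-1]
crop(im,230,125,360,255,4.6,'pics/w1c.png')
o=ctrl.get_obs(); print(o['ee_pos'],o['eef_rot'])
for t in ["tongs_grip","tongs_jaws","mat"]:
    print(t,[(x['at'],round(x['score'],2),at_z('wrist',x['at'],z).round(4)) for x in models.mark_of(t,'wrist') for z in ({'tongs_grip':.104,'tongs_jaws':.022,'mat':.0}[t],)])
print(proj('wrist',o['ee_pos']))
for p in [(250,134),(349,148),(334,241),(241,229)]: print(at_z('wrist',p,.004).round(4))
```

```text
[ 0.45767181 -0.30508495  0.25972705] [-0.16473735  1.57033738  2.97713326]
tongs_grip [([281.6, 204.6], 0.83, array([ 0.4559, -0.3039,  0.104 ])), ([296.3, 336.3], 0.61, array([ 0.2922, -0.3215,  0.104 ]))]
tongs_jaws [([294.9, 297.3], 0.91, array([ 0.2991, -0.3226,  0.022 ]))]
mat [([293.5, 189.2], 0.68, array([ 0.4499, -0.3198,  0.    ])), ([33.2, 274.9], 0.62, array([0.2993, 0.1563, 0.    ])), ([285.3, 206.8], 0.36, array([ 0.4258, -0.3089,  0.    ])), ([117.3, 97.9], 0.3, array([ 0.5841, -0.0759,  0.    ]))]
[282.98031431 271.95912033]
[ 0.5233 -0.2638  0.004 ]
[ 0.506  -0.3916  0.004 ]
[ 0.3778 -0.3765  0.004 ]
[ 0.3956 -0.2485  0.004 ]
```

View pics/w1c.png

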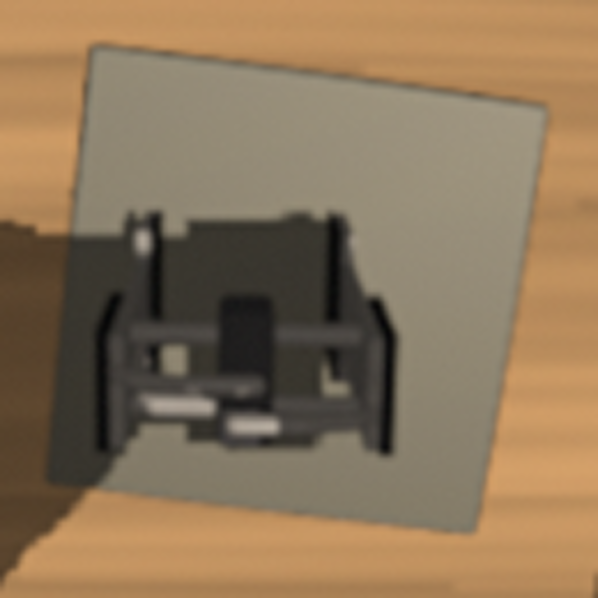

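Run:
```python
from h import *
f=lambda p:(230+p[0]/4.6,125+p[1]/4.6)
for n,p,z in [('Luf',(99,330),.124),('Lub',(98,450),.124),('Llf',(120,295),.084),('Ruf',(396,336),.124),('Rub',(392,452),.124),('Rlf',(381,300),.084),('jawLfront',(157,213),.04),('jawRfront',(333,213),.04),('jawLb',(155,372),.004),('jawRb',(330,378),.004)]:
    print(n,at_z('wrist',f(p),z).round(4))
```

```text
Luf [ 0.4687 -0.2758  0.124 ]
Lub [ 0.4429 -0.2749  0.124 ]
Llf [ 0.4677 -0.277   0.084 ]
Ruf [ 0.4674 -0.3368  0.124 ]
Rub [ 0.4424 -0.3366  0.124 ]
Rlf [ 0.4664 -0.3374  0.084 ]
jawLfront [ 0.4801 -0.2834  0.04  ]
jawRfront [ 0.48   -0.3287  0.04  ]
jawLb [ 0.4282 -0.2801  0.004 ]
jawRb [ 0.4263 -0.3308  0.004 ]
```

Run:
```python
from h import *
plan([.455,-.306,.104],[-.0175,-1,0])
```

```text
translation [6.237, 0.01, 0.086] turn [0.181, 0.001, -0.0] rows~ 3.7
```

Call:
arm_command(deltas=[{"translation":[0.5,0.01,0.09],"turn":[0.18,0,0]},{"translation":[1.5,0.01,0.09],"turn":[0.18,0,0]},{"translation":[2.5,0.01,0.09],"turn":[0.18,0,0]},{"translation":[3.5,0.01,0.09],"turn":[0.18,0,0]},{"translation":[4.3,0.01,0.09],"turn":[0.18,0,0]},{"translation":[5.0,0.01,0.09],"turn":[0.18,0,0]},{"translation":[5.6,0.01,0.09],"turn":[0.18,0,0]},{"translation":[6.0,0.01,0.09],"turn":[0.18,0,0]},{"translation":[6.24,0.01,0.09],"turn":[0.18,0,0]},{"translation":[6.24,0.01,0.09],"turn":[0.18,0,0]},{"translation":[6.24,0.01,0.09],"turn":[0.18,0,0]}])

```text
time_s: 2.72
ee_pos: [0.4558, -0.3056, 0.1045]
eef_rot: [2.509, 1.57, -0.649]
force: [-1.0, 0.0, -0.7]
grip_width: 0.0943
```

Run:
```python
from h import *
o=ctrl.get_obs(); print(o['ee_pos'],o['force'])
im=optics.camera('wrist'); crop(im,140,120,430,335,2.7,'pics/w2.png')
```

```text
[ 0.45577543 -0.30556429  0.10449596] [-0.96755146  0.00793387 -0.6708623 ]
```

View pics/w2.png

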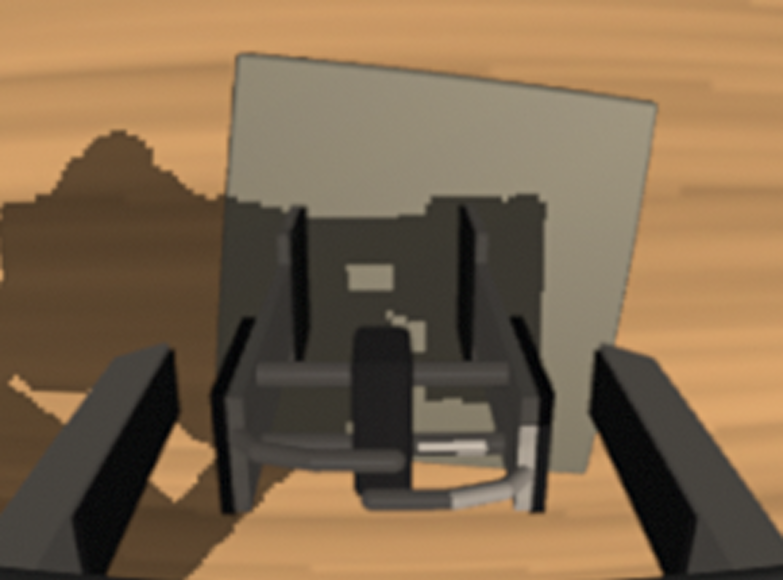

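Fingers straddle both grip plates with even gaps (175→215 and 550→595 in the crop). Close gently to 52 mm.

Call:
arm_command(deltas=[{"translation":[0,0,0],"turn":[0,0,0]},{"translation":[0,0,0],"turn":[0,0,0]},{"translation":[0,0,0],"turn":[0,0,0]},{"translation":[0,0,0],"turn":[0,0,0]},{"translation":[0,0,0],"turn":[0,0,0]},{"translation":[0,0,0],"turn":[0,0,0]},{"translation":[0,0,0],"turn":[0,0,0]},{"translation":[0,0,0],"turn":[0,0,0]}], gripper=52, force=12)

```text
time_s: 3.43
ee_pos: [0.4558, -0.3052, 0.1041]
eef_rot: [2.586, 1.571, -0.572]
force: [-0.6, 0.2, 1.5]
grip_width: 0.0523
```

Holding at 52 mm. Lift straight up 70 mm and look.

Call:
arm_command(deltas=[{"translation":[-0.3,0,0],"turn":[0,0,0]},{"translation":[-0.8,0,0],"turn":[0,0,0]},{"translation":[-1.5,0,0],"turn":[0,0,0]},{"translation":[-2.2,0,0],"turn":[0,0,0]},{"translation":[-2.8,0,0],"turn":[0,0,0]},{"translation":[-2.8,0,0],"turn":[0,0,0]},{"translation":[-2.8,0,0],"turn":[0,0,0]},{"translation":[-2.8,0,0],"turn":[0,0,0]}])

```text
time_s: 4.1
ee_pos: [0.4554, -0.3049, 0.173]
eef_rot: [-0.66, 1.569, 2.466]
force: [-0.1, -0.3, -1.4]
grip_width: 0.052
```

Run:
```python
from h import *
o=ctrl.get_obs(); print(o['ee_pos'],o['force'],o['grip_width'])
im=optics.camera('wrist'); crop(im,140,120,430,335,2.7,'pics/w3.png')
im=optics.camera('scene'); crop(im,60,60,360,300,2.6,'pics/s3.png')
M=R.from_euler('xyz',o['eef_rot']).as_matrix();print(M.round(3))
from h import plan
plan([.581,-.083,.175],[-.0175,-1,0])
```

```text
[ 0.45541139 -0.30492366  0.1729997 ] [-0.12016652 -0.29688187 -1.36714383] 0.05202905186349422
[[-0.001 -0.016 -1.   ]
 [ 0.001 -1.     0.016]
 [-1.    -0.001  0.001]]
translation [-0.084, -8.955, -4.882] turn [0.019, 0.016, 0.012] rows~ 6.1
```

View pics/w3.png

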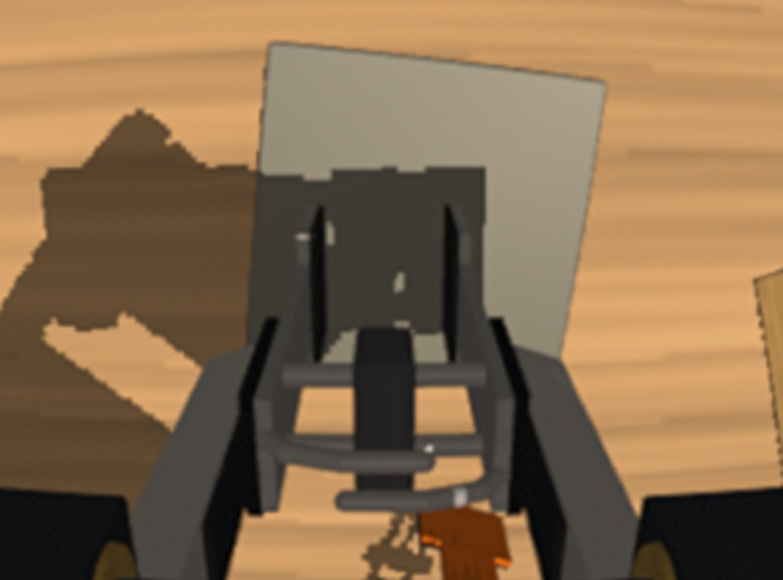

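View pics/s3.png

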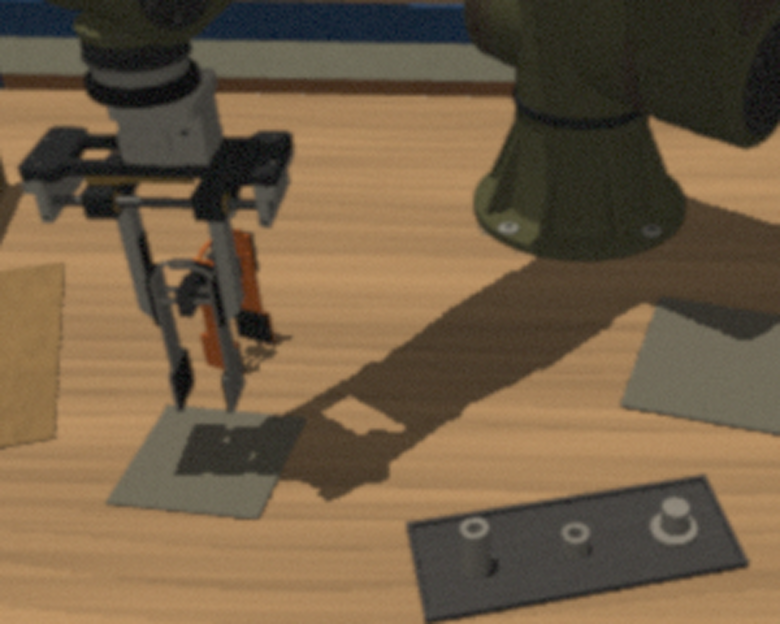

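Tongs are upright in the grip and clear of the mat; jaws open. Move near the sleeve, stopping 36 mm short, for a wrist measurement.

Run:
```python
from h import *
plan([.545,-.083,.19],[-.0175,-1,0])
```

```text
translation [-0.682, -8.933, -3.442] turn [0.019, 0.016, 0.012] rows~ 5.7
```

Call:
arm_command(deltas=[{"translation":[-0.3,-0.8,-0.3],"turn":[0,0,0]},{"translation":[-0.5,-1.8,-0.7],"turn":[0,0,0]},{"translation":[-0.68,-3.0,-1.2],"turn":[0,0,0]},{"translation":[-0.68,-4.2,-1.6],"turn":[0,0,0]},{"translation":[-0.68,-5.4,-2.1],"turn":[0,0,0]},{"translation":[-0.68,-6.6,-2.5],"turn":[0,0,0]},{"translation":[-0.68,-7.6,-2.9],"turn":[0,0,0]},{"translation":[-0.68,-8.4,-3.2],"turn":[0,0,0]},{"translation":[-0.68,-8.8,-3.4],"turn":[0,0,0]},{"translation":[-0.68,-8.93,-3.44],"turn":[0,0,0]},{"translation":[-0.68,-8.93,-3.44],"turn":[0,0,0]},{"translation":[-0.68,-8.93,-3.44],"turn":[0,0,0]}])

```text
time_s: 5.2
ee_pos: [0.545, -0.0842, 0.1907]
eef_rot: [0.117, 1.57, -3.041]
force: [0.6, 0.1, -1.5]
grip_width: 0.0521
```

Run:
```python
from h import *
o=ctrl.get_obs(); print(o['ee_pos'],o['force'],o['grip_width'])
im=optics.camera('wrist'); cv2.imwrite('pics/w4.png',im[:,:,::-1]);crop(im,215,120,345,260,4.2,'pics/w4c.png')
print(models.mark_of('sleeve_center','wrist')[:3], models.mark_of('tongs_jaws','wrist')[:3])
```

```text
[ 0.54497165 -0.08417886  0.19065717] [ 0.64627477  0.13895492 -1.53854252] 0.05211359500599786
[{'at': [282.0, 168.2], 'score': 0.9}] []
```

View pics/w4.png

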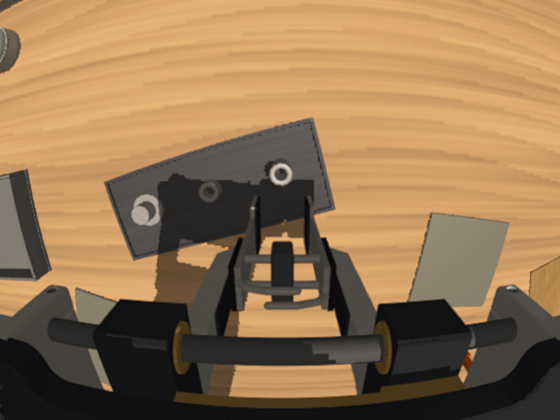

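View pics/w4c.png

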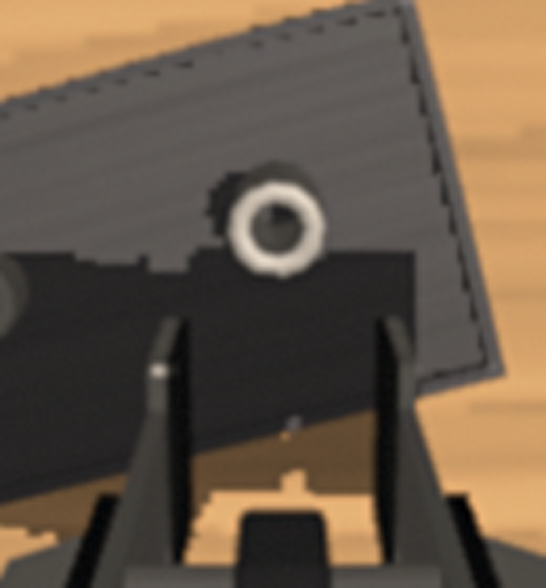

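Run:
```python
from h import *
f=lambda p:(215+p[0]/4.2,120+p[1]/4.2)
print(at_z('wrist',f((278,229)),.048).round(4),at_z('wrist',(282,168.2),.0255))
for p in [(188,318),(378,318)]: print(at_z('wrist',f(p),.091).round(4))
o=ctrl.get_obs(); print(o['ee_pos'])
```

```text
[ 0.5765 -0.0829  0.048 ] [ 0.57932755 -0.08372685  0.0255    ]
[ 0.5661 -0.0651  0.091 ]
[ 0.5654 -0.1025  0.091 ]
[ 0.544985   -0.08430174  0.19090517]
```

Run:
```python
from h import *
plan([.5775,-.0835,.108],[-.0175,-1,0])
```

```text
translation [3.316, -0.055, -1.3] turn [0.005, 0.002, -0.001] rows~ 2.1
```

Call:
arm_command(deltas=[{"translation":[0,-0.05,-0.7],"turn":[0,0,0]},{"translation":[0,-0.05,-1.3],"turn":[0,0,0]},{"translation":[0,-0.05,-1.3],"turn":[0,0,0]},{"translation":[0.7,-0.05,-1.3],"turn":[0,0,0]},{"translation":[1.3,-0.05,-1.3],"turn":[0,0,0]},{"translation":[1.8,-0.05,-1.3],"turn":[0,0,0]},{"translation":[2.3,-0.05,-1.3],"turn":[0,0,0]},{"translation":[2.7,-0.05,-1.3],"turn":[0,0,0]},{"translation":[3.0,-0.05,-1.3],"turn":[0,0,0]},{"translation":[3.31,-0.05,-1.3],"turn":[0,0,0]},{"translation":[3.31,-0.05,-1.3],"turn":[0,0,0]},{"translation":[3.31,-0.05,-1.3],"turn":[0,0,0]}])

```text
time_s: 6.35
ee_pos: [0.5777, -0.0827, 0.1082]
eef_rot: [-0.224, 1.571, 2.902]
force: [0.1, -0.1, -0.8]
grip_width: 0.0521
```

Run:
```python
from h import *
o=ctrl.get_obs(); print(o['ee_pos'],o['force'],o['grip_width'])
im=optics.camera('wrist'); crop(im,200,120,360,280,3.7,'pics/w5.png')
im=optics.camera('scene'); crop(im,180,180,340,320,4,'pics/s5.png')
```

```text
[ 0.57773715 -0.08265717  0.10823436] [ 0.0749881  -0.10333334 -0.84539937] 0.05208182869391054
```

View pics/w5.png

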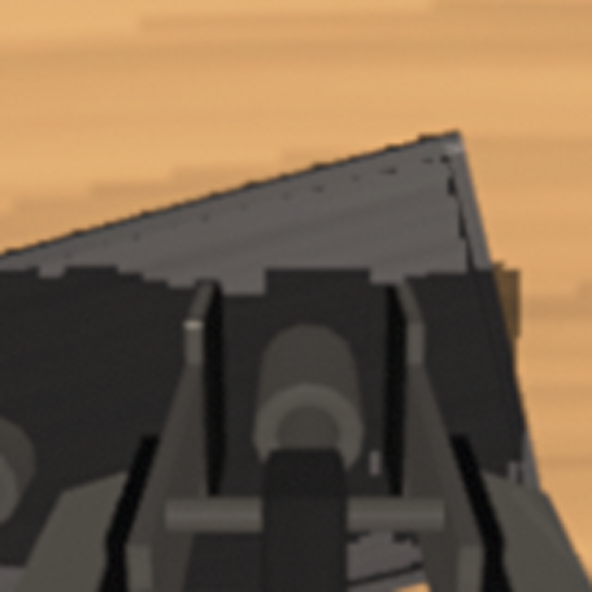

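View pics/s5.png

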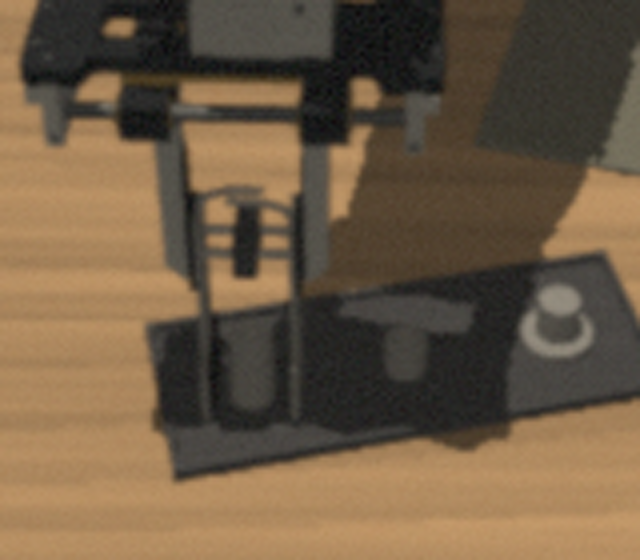

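Sleeve stands centred between the open jaws (308,400 in the wrist crop). Squeeze with 30 N.

Call:
arm_command(deltas=[{"translation":[0,0,0],"turn":[0,0,0]},{"translation":[0,0,0],"turn":[0,0,0]},{"translation":[0,0,0],"turn":[0,0,0]},{"translation":[0,0,0],"turn":[0,0,0]},{"translation":[0,0,0],"turn":[0,0,0]},{"translation":[0,0,0],"turn":[0,0,0]},{"translation":[0,0,0],"turn":[0,0,0]},{"translation":[0,0,0],"turn":[0,0,0]}], gripper=30, force=30)

```text
time_s: 7.12
ee_pos: [0.578, -0.0826, 0.1085]
eef_rot: [2.927, 1.57, -0.23]
force: [0.4, 1.5, 3.8]
grip_width: 0.0368
```

Call:
arm_command(deltas=[{"translation":[-0.15,0,0],"turn":[0,0,0]},{"translation":[-0.4,0,0],"turn":[0,0,0]},{"translation":[-0.8,0,0],"turn":[0,0,0]},{"translation":[-1.2,0,0],"turn":[0,0,0]},{"translation":[-1.7,0,0],"turn":[0,0,0]},{"translation":[-2.2,0,0],"turn":[0,0,0]},{"translation":[-2.7,0,0],"turn":[0,0,0]},{"translation":[-3.0,0,0],"turn":[0,0,0]},{"translation":[-3.0,0,0],"turn":[0,0,0]},{"translation":[-3.0,0,0],"turn":[0,0,0]}])

```text
time_s: 7.95
ee_pos: [0.5778, -0.0826, 0.1835]
eef_rot: [2.904, 1.57, -0.253]
force: [-0.7, -0.6, -2.8]
grip_width: 0.0368
```

Run:
```python
from h import *
o=ctrl.get_obs(); print(o['ee_pos'],o['force'],o['grip_width'])
im=optics.camera('wrist'); crop(im,200,120,360,280,3.7,'pics/w6.png')
im=optics.camera('scene'); crop(im,180,120,360,300,3.3,'pics/s6.png')
im=optics.camera('top'); crop(im,85,140,185,240,5,'pics/t6.png')
print(models.mark_of('box','top')[:2])
```

```text
[ 0.57780502 -0.08258327  0.18345843] [-0.65980682 -0.58623273 -2.82766367] 0.03684758783722538
[{'at': [138.2, 190.0], 'score': 0.63}]
```

View pics/w6.png

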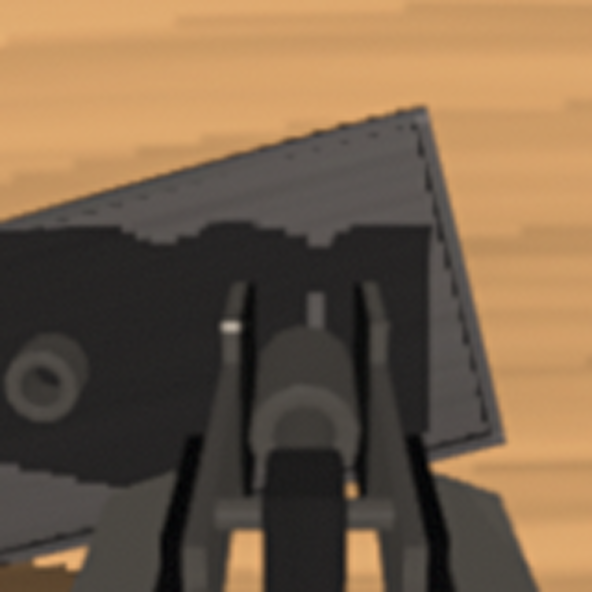

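View pics/s6.png

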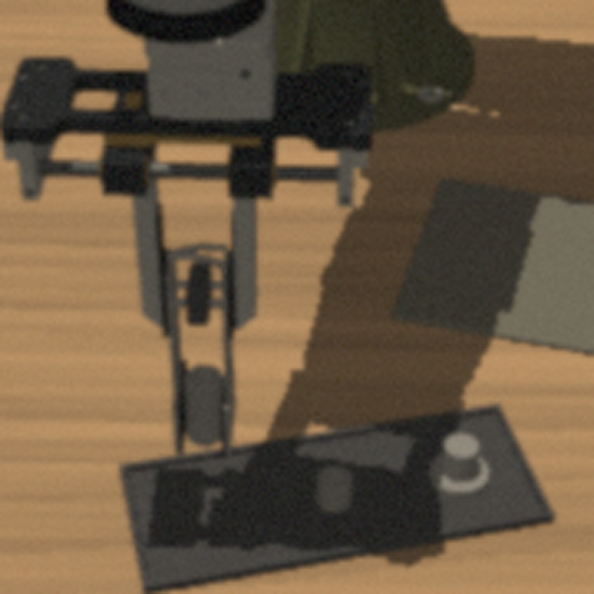

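View pics/t6.png

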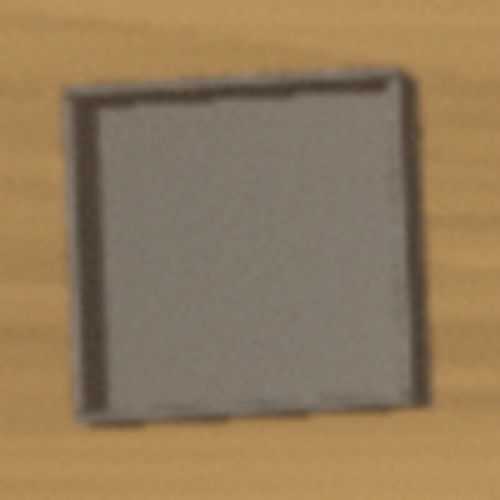

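Sleeve is held upright in the jaws, short sleeve and bush undisturbed. The top crop shows the empty box, rim corners giving the centre at about (134.4,189.2).

Run:
```python
from h import *
c=at_z('top',(134.4,189.2),.04);print(c, at_z('top',(138.2,190),0))
plan([.513,.339,.190],[-.0175,-1,0])
```

```text
[0.51497843 0.32865182 0.04      ] [0.51714215 0.33198993 0.        ]
translation [-0.294, -16.817, 2.848] turn [0.019, 0.014, 0.003] rows~ 10.2
```

Call:
arm_command(deltas=[{"translation":[-0.1,-0.3,0.05],"turn":[0,0,0]},{"translation":[-0.2,-0.8,0.13],"turn":[0,0,0]},{"translation":[-0.3,-1.5,0.25],"turn":[0,0,0]},{"translation":[-0.3,-2.4,0.4],"turn":[0,0,0]},{"translation":[-0.3,-3.4,0.58],"turn":[0,0,0]},{"translation":[-0.3,-4.4,0.75],"turn":[0,0,0]},{"translation":[-0.3,-5.4,0.92],"turn":[0,0,0]},{"translation":[-0.3,-6.4,1.1],"turn":[0,0,0]},{"translation":[-0.3,-7.4,1.27],"turn":[0,0,0]},{"translation":[-0.3,-8.4,1.44],"turn":[0,0,0]},{"translation":[-0.3,-9.2,1.58],"turn":[0,0,0]},{"translation":[-0.3,-9.6,1.65],"turn":[0,0,0]}])

```text
time_s: 9.15
ee_pos: [0.5393, 0.161, 0.1909]
eef_rot: [-1.71, 1.57, 1.418]
force: [0.6, 0.5, -1.9]
grip_width: 0.0369
```

Call:
arm_command(deltas=[{"translation":[0,-0.4,0.07],"turn":[0,0,0]},{"translation":[0,-1.0,0.17],"turn":[0,0,0]},{"translation":[0,-1.8,0.3],"turn":[0,0,0]},{"translation":[0,-2.7,0.46],"turn":[0,0,0]},{"translation":[0,-3.7,0.63],"turn":[0,0,0]},{"translation":[0,-4.7,0.8],"turn":[0,0,0]},{"translation":[0,-5.6,0.96],"turn":[0,0,0]},{"translation":[0,-6.3,1.08],"turn":[0,0,0]},{"translation":[0,-6.8,1.17],"turn":[0,0,0]},{"translation":[0,-7.0,1.2],"turn":[0,0,0]},{"translation":[0,-7.0,1.2],"turn":[0,0,0]},{"translation":[0,-7.0,1.2],"turn":[0,0,0]}])

```text
time_s: 10.15
ee_pos: [0.5133, 0.3329, 0.1906]
eef_rot: [1.309, 1.57, -1.849]
force: [-0.1, -0.6, -2.5]
grip_width: 0.0367
```

Run:
```python
from h import *
o=ctrl.get_obs(); print(o['ee_pos'],o['force'],o['grip_width'])
im=optics.camera('wrist'); cv2.imwrite('pics/w7.png',im[:,:,::-1])
plan([.513,.334,.122],[-.0175,-1,0])
```

```text
[0.51331162 0.33285582 0.19063636] [-0.05464308 -0.60889875 -2.47631775] 0.036709936807749026
translation [2.748, -0.056, 0.018] turn [0.01, 0.0, -0.003] rows~ 1.6
```

View pics/w7.png

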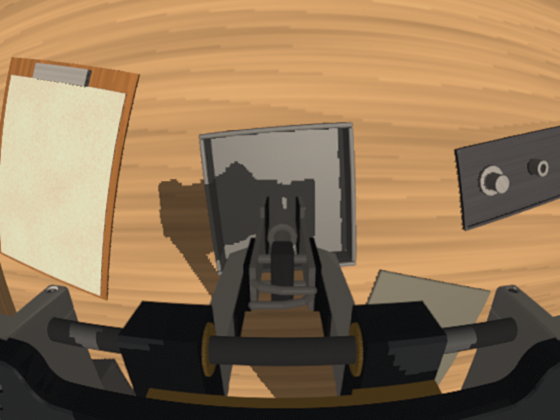

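Run:
```python
from h import *
for p in [(201,136),(352,124),(355,265)]: print(at_z('wrist',p,.04).round(3))
```

```text
[0.584 0.411 0.04 ]
[0.593 0.265 0.04 ]
[0.445 0.256 0.04 ]
```

Box centre is (0.514, 0.334), directly beneath. Lower to just above the floor (contact expected at TCP z ≈ 0.1105).

Call:
arm_command(deltas=[{"translation":[0.4,-0.05,0],"turn":[0,0,0]},{"translation":[0.9,-0.05,0],"turn":[0,0,0]},{"translation":[1.5,-0.05,0],"turn":[0,0,0]},{"translation":[2.0,-0.05,0],"turn":[0,0,0]},{"translation":[2.5,-0.05,0],"turn":[0,0,0]},{"translation":[2.8,-0.05,0],"turn":[0,0,0]},{"translation":[3.0,-0.05,0],"turn":[0,0,0]},{"translation":[3.08,-0.05,0],"turn":[0,0,0]},{"translation":[3.08,-0.05,0],"turn":[0,0,0]},{"translation":[3.08,-0.05,0],"turn":[0,0,0]}])

```text
time_s: 11.03
ee_pos: [0.5134, 0.3349, 0.1142]
eef_rot: [-2.609, 1.57, 0.517]
force: [0.3, -0.1, -2.7]
grip_width: 0.037
```

Call:
arm_command(deltas=[{"translation":[0.04,0,0],"turn":[0,0,0]},{"translation":[0.06,0,0],"turn":[0,0,0]},{"translation":[0.08,0,0],"turn":[0,0,0]},{"translation":[0.08,0,0],"turn":[0,0,0]}])

```text
time_s: 11.37
ee_pos: [0.5131, 0.3348, 0.1118]
eef_rot: [-2.612, 1.571, 0.514]
force: [-0.5, 0.9, -2.8]
grip_width: 0.037
```

Call:
arm_command(deltas=[{"translation":[0.02,0,0],"turn":[0,0,0]},{"translation":[0.04,0,0],"turn":[0,0,0]},{"translation":[0.04,0,0],"turn":[0,0,0]}])

```text
time_s: 11.62
ee_pos: [0.5131, 0.3348, 0.1107]
eef_rot: [-2.12, 1.571, 1.006]
force: [0.3, 1.1, -1.8]
grip_width: 0.037
```

Call:
arm_command(deltas=[{"translation":[0.02,0,0],"turn":[0,0,0]},{"translation":[0.03,0,0],"turn":[0,0,0]},{"translation":[0.03,0,0],"turn":[0,0,0]}])

```text
time_s: 11.87
ee_pos: [0.5133, 0.3348, 0.1106]
eef_rot: [-2.732, 1.57, 0.394]
force: [-1.8, -2.1, 4.5]
grip_width: 0.0368
```

Floor contact (force rose from −2.5 to +4.5 N at z 0.1106). Open the tongs to 52 mm, still holding them.

Call:
arm_command(deltas=[{"translation":[0,0,0],"turn":[0,0,0]},{"translation":[0,0,0],"turn":[0,0,0]},{"translation":[0,0,0],"turn":[0,0,0]},{"translation":[0,0,0],"turn":[0,0,0]},{"translation":[0,0,0],"turn":[0,0,0]},{"translation":[0,0,0],"turn":[0,0,0]}], gripper=52, force=20)

```text
time_s: 12.37
ee_pos: [0.5131, 0.3348, 0.1098]
eef_rot: [0.443, 1.571, -2.714]
force: [0.4, -0.3, -1.2]
grip_width: 0.0519
```

Run:
```python
from h import *
o=ctrl.get_obs(); print(o['ee_pos'],o['force'],o['grip_width'])
im=optics.camera('wrist'); crop(im,200,120,360,280,3.7,'pics/w8.png')
im=optics.camera('scene'); crop(im,360,120,520,300,3.3,'pics/s8.png')
```

```text
[0.51312313 0.33476292 0.10983077] [ 0.41964628 -0.32784499 -1.1619994 ] 0.05190615662244614
```

View pics/w8.png

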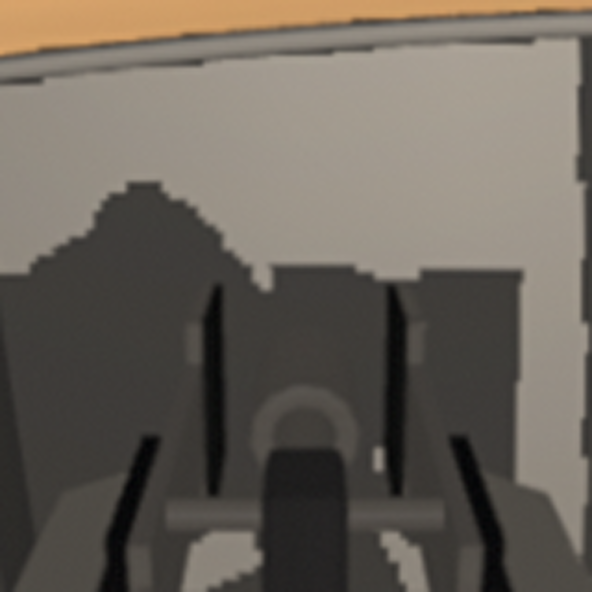

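View pics/s8.png

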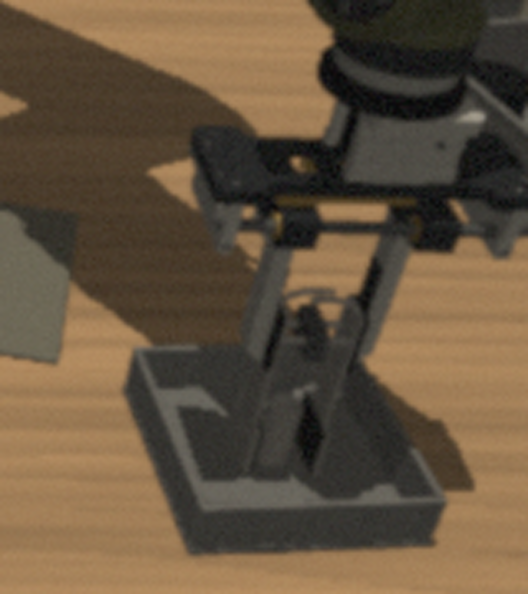

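Jaws are clear on both sides and the sleeve stands upright. Lift straight up 90 mm.

Call:
arm_command(deltas=[{"translation":[-0.15,0,0],"turn":[0,0,0]},{"translation":[-0.4,0,0],"turn":[0,0,0]},{"translation":[-0.8,0,0],"turn":[0,0,0]},{"translation":[-1.3,0,0],"turn":[0,0,0]},{"translation":[-1.9,0,0],"turn":[0,0,0]},{"translation":[-2.5,0,0],"turn":[0,0,0]},{"translation":[-3.1,0,0],"turn":[0,0,0]},{"translation":[-3.5,0,0],"turn":[0,0,0]},{"translation":[-3.6,0,0],"turn":[0,0,0]},{"translation":[-3.6,0,0],"turn":[0,0,0]}])

```text
time_s: 13.3
ee_pos: [0.5133, 0.3349, 0.201]
eef_rot: [-2.603, 1.569, 0.523]
force: [0.6, 0.5, -1.8]
grip_width: 0.0521
```

Run:
```python
from h import *
o=ctrl.get_obs(); print(o['ee_pos'],o['force'],o['grip_width'])
im=optics.camera('wrist'); crop(im,180,100,380,280,3,'pics/w9.png')
im=optics.camera('scene'); crop(im,360,120,520,300,3.3,'pics/s9.png')
plan([.452,-.319,.2],[-.0175,-1,0])
```

```text
[0.51334533 0.33486465 0.20101675] [ 0.62483851  0.46403795 -1.82258904] 0.052138485947483125
translation [-0.013, 26.181, 2.023] turn [0.019, 0.009, -0.005] rows~ 15.7
```

View pics/w9.png

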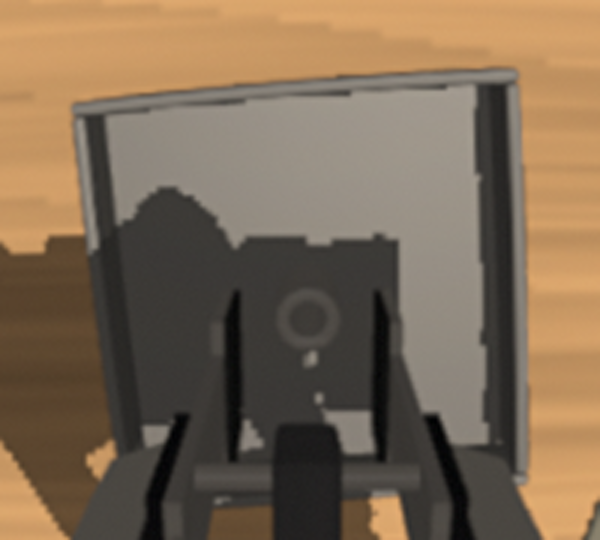

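View pics/s9.png

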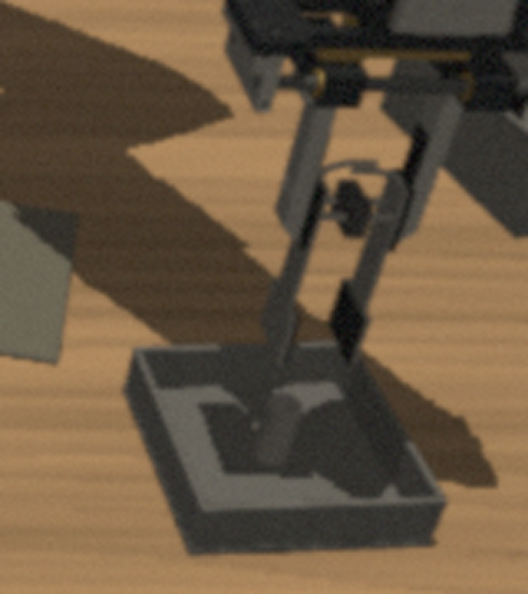

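Sleeve stands alone in the box (308,320 in the wrist crop). Carry the tongs back to the mat centre (0.452, −0.318).

Call:
arm_command(deltas=[{"translation":[0,0.4,0.03],"turn":[0,0,0]},{"translation":[0,1.1,0.09],"turn":[0,0,0]},{"translation":[0,2.1,0.16],"turn":[0,0,0]},{"translation":[0,3.3,0.25],"turn":[0,0,0]},{"translation":[0,4.5,0.35],"turn":[0,0,0]},{"translation":[0,5.7,0.44],"turn":[0,0,0]},{"translation":[0,6.9,0.53],"turn":[0,0,0]},{"translation":[0,8.1,0.63],"turn":[0,0,0]},{"translation":[0,9.3,0.72],"turn":[0,0,0]},{"translation":[0,10.5,0.81],"turn":[0,0,0]},{"translation":[0,11.5,0.89],"turn":[0,0,0]},{"translation":[0,12.2,0.94],"turn":[0,0,0]}])

```text
time_s: 14.4
ee_pos: [0.4838, 0.0277, 0.1994]
eef_rot: [0.266, 1.57, -2.892]
force: [0.9, 0.4, -1.5]
grip_width: 0.052
```

Call:
arm_command(deltas=[{"translation":[0,0.8,0.06],"turn":[0,0,0]},{"translation":[0,1.7,0.13],"turn":[0,0,0]},{"translation":[0,2.8,0.22],"turn":[0,0,0]},{"translation":[0,4.0,0.31],"turn":[0,0,0]},{"translation":[0,5.2,0.4],"turn":[0,0,0]},{"translation":[0,6.4,0.5],"turn":[0,0,0]},{"translation":[0,7.6,0.59],"turn":[0,0,0]},{"translation":[0,8.8,0.68],"turn":[0,0,0]},{"translation":[0,10.0,0.77],"turn":[0,0,0]},{"translation":[0,11.1,0.86],"turn":[0,0,0]},{"translation":[0,12.0,0.93],"turn":[0,0,0]},{"translation":[0,12.5,0.97],"turn":[0,0,0]}])

```text
time_s: 15.4
ee_pos: [0.4544, -0.2841, 0.1992]
eef_rot: [-0.365, 1.57, 2.759]
force: [-0.3, -0.1, -2.0]
grip_width: 0.0519
```

Run:
```python
from h import *
o=ctrl.get_obs(); print(o['ee_pos'],o['force'],o['grip_width'])
plan([.452,-.318,.107],[-.0175,-1,0])
```

```text
[ 0.45438115 -0.2841208   0.19919464] [-0.26532375 -0.07930436 -2.02536914] 0.05192788283950199
translation [3.687, 1.358, 0.067] turn [-0.002, 0.012, 0.005] rows~ 2.4
```

Call:
arm_command(deltas=[{"translation":[0,0.7,0.05],"turn":[0,0,0]},{"translation":[0,1.36,0.07],"turn":[0,0,0]},{"translation":[0.6,1.36,0.07],"turn":[0,0,0]},{"translation":[1.3,1.36,0.07],"turn":[0,0,0]},{"translation":[2.0,1.36,0.07],"turn":[0,0,0]},{"translation":[2.6,1.36,0.07],"turn":[0,0,0]},{"translation":[3.1,1.36,0.07],"turn":[0,0,0]},{"translation":[3.4,1.36,0.07],"turn":[0,0,0]},{"translation":[3.56,1.36,0.07],"turn":[0,0,0]},{"translation":[3.6,1.36,0.07],"turn":[0,0,0]},{"translation":[3.6,1.36,0.07],"turn":[0,0,0]}])

```text
time_s: 16.32
ee_pos: [0.4535, -0.3159, 0.1102]
eef_rot: [2.449, 1.57, -0.709]
force: [0.1, 0.2, -1.0]
grip_width: 0.052
```

Run:
```python
from h import *
o=ctrl.get_obs(); print(o['ee_pos'],o['force'],o['grip_width'])
im=optics.camera('wrist'); crop(im,140,100,430,335,2.6,'pics/w10.png')
```

```text
[ 0.45347182 -0.31594406  0.1102468 ] [ 0.10372412  0.17441358 -1.01670633] 0.052005194203313815
```

View pics/w10.png

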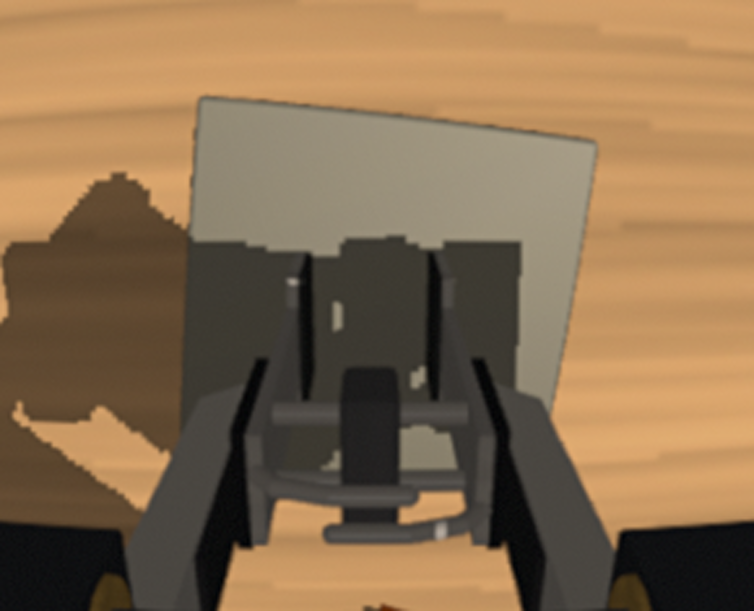

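Call:
arm_command(deltas=[{"translation":[0.07,0,0],"turn":[0,0,0]},{"translation":[0.14,0,0],"turn":[0,0,0]},{"translation":[0.2,0,0],"turn":[0,0,0]},{"translation":[0.2,0,0],"turn":[0,0,0]}])

```text
time_s: 16.7
ee_pos: [0.4532, -0.3158, 0.1047]
eef_rot: [-0.631, 1.571, 2.495]
force: [-0.2, -0.0, -2.0]
grip_width: 0.0522
```

Call:
arm_command(deltas=[{"translation":[0.02,0,0],"turn":[0,0,0]},{"translation":[0.04,0,0],"turn":[0,0,0]},{"translation":[0.04,0,0],"turn":[0,0,0]}])

```text
time_s: 16.95
ee_pos: [0.4534, -0.3159, 0.1042]
eef_rot: [2.582, 1.57, -0.576]
force: [-1.3, 0.0, 2.1]
grip_width: 0.0521
```

Contact on the mat (−2 → +2 N). Release in two steps.

Call:
arm_command(deltas=[{"translation":[0,0,0],"turn":[0,0,0]},{"translation":[0,0,0],"turn":[0,0,0]},{"translation":[0,0,0],"turn":[0,0,0]},{"translation":[0,0,0],"turn":[0,0,0]}], gripper=64)

```text
time_s: 17.28
ee_pos: [0.4533, -0.3159, 0.1039]
eef_rot: [-0.683, 1.571, 2.442]
force: [-0.5, -0.1, 0.0]
grip_width: 0.064
```

Call:
arm_command(deltas=[{"translation":[0,0,0],"turn":[0,0,0]},{"translation":[0,0,0],"turn":[0,0,0]},{"translation":[0,0,0],"turn":[0,0,0]},{"translation":[0,0,0],"turn":[0,0,0]},{"translation":[0,0,0],"turn":[0,0,0]},{"translation":[0,0,0],"turn":[0,0,0]}], gripper=94)

```text
time_s: 17.78
ee_pos: [0.4533, -0.3159, 0.1039]
eef_rot: [-2.553, 1.571, 0.573]
force: [-0.6, -0.2, -0.3]
grip_width: 0.0937
```

Run:
```python
from h import *
o=ctrl.get_obs(); print(o['ee_pos'],o['force'],o['grip_width'])
im=optics.camera('wrist'); crop(im,140,100,430,335,2.6,'pics/w11.png')
```

```text
[ 0.45334706 -0.31586377  0.10394973] [-0.55900617 -0.17888714 -0.34934022] 0.09365384714694035
```

View pics/w11.png

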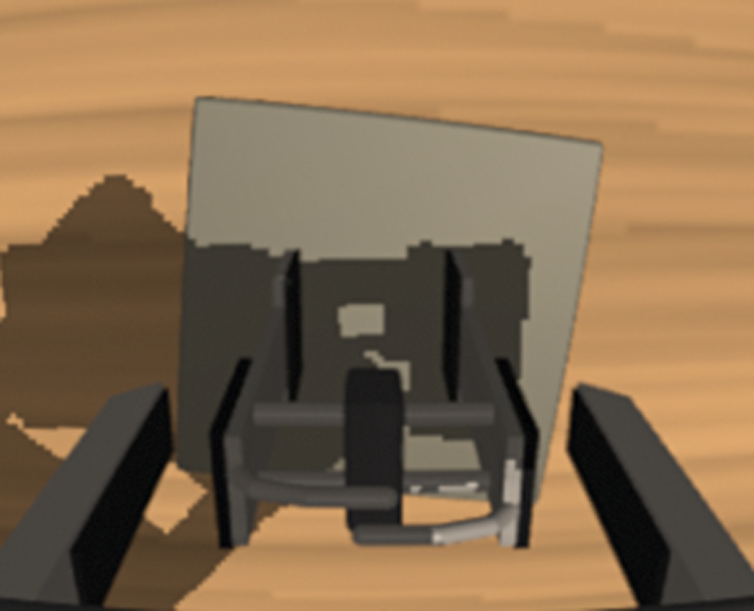

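Tongs stand free with both fingers clear. Retreat straight up 150 mm.

Call:
arm_command(deltas=[{"translation":[-0.3,0,0],"turn":[0,0,0]},{"translation":[-0.8,0,0],"turn":[0,0,0]},{"translation":[-1.5,0,0],"turn":[0,0,0]},{"translation":[-2.3,0,0],"turn":[0,0,0]},{"translation":[-3.2,0,0],"turn":[0,0,0]},{"translation":[-4.1,0,0],"turn":[0,0,0]},{"translation":[-5.0,0,0],"turn":[0,0,0]},{"translation":[-5.7,0,0],"turn":[0,0,0]},{"translation":[-6.0,0,0],"turn":[0,0,0]},{"translation":[-6.0,0,0],"turn":[0,0,0]}])

```text
time_s: 18.67
ee_pos: [0.4537, -0.3161, 0.2559]
eef_rot: [2.478, 1.568, -0.68]
force: [1.0, 0.5, 0.1]
grip_width: 0.094
```

Run:
```python
from h import *
o=ctrl.get_obs(); print(o['ee_pos'],o['force'],o['grip_width'])
im=optics.camera('scene'); crop(im,80,100,520,320,1.8,'pics/s12.png')
im=optics.camera('wrist'); cv2.imwrite('pics/w12.png',im[:,:,::-1])
```

```text
[ 0.4536937  -0.31613959  0.2558595 ] [1.03649125 0.50139472 0.09593338] 0.09395545528580075
```

View pics/s12.png

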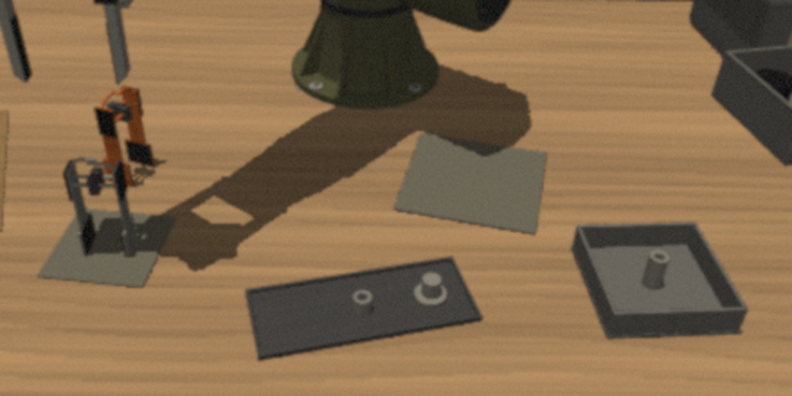

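View pics/w12.png

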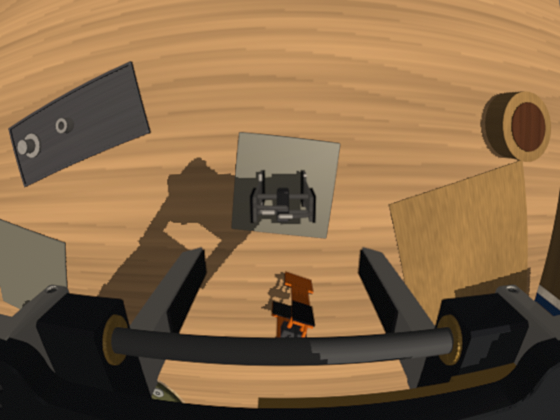

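The tall sleeve stands upright in the box (scene crop 655,270), the tongs are upright on the small mat (wrist picture 284,197), and everything else is undisturbed. Hand in.

```bash
python3 -c "
from station import ctrl
print(ctrl.hand_in())"
```

```text
the job is handed in; nothing more can be done
None
```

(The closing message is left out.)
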